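# Sort the screw tins by weight and stow the full ones in the sliding-lid chest

## Robot

A 6-joint arm with a two-finger parallel gripper is mounted at the origin on the work surface. World frame = base frame: x ahead of the robot, y to its left, z up, the work surface at z = 0. Lengths are in mm, angles in rad, forces in N, time in s.
With the tool pointing down it reaches from about 400 to 925 mm from the base axis. Payload 12.5 kg.
Tool frame: the origin (TCP) lies on the mounting face of the last link; the fingertips stand 190 mm ahead of it and the grasp point (between the pads) lies 171 mm ahead of it (env.tcp_to_tips is the distance from the TCP to the fingertips, in mm); x points along the fingers, y is the direction in which the jaws open and shut, and the axes are right-handed (so a half turn about x gives the same grasp; the last joint's range is limited). The gripper opens to 95 mm and grips with 3 to 60 N. Pads are 20 mm wide; open, the fingers measure 119 mm over their backs; the gripper's body (75 mm by 180 mm) begins 59 mm behind the grasp point.
Start: joints at [1.134, 0.491, 1.559, -0, 1.092, -0.106], TCP at [202.976, 591.122, 404.761] pointing down, gripper open.
Joint ranges: [-3.1, 3.1], [-0.84, 2.19], [0.05, 2.79], [-1.13, 4.28], [0.06, 2.93], [-2.69, 2.69]. Speed limits (rad/s): [2.22, 2.22, 2.79, 3.14, 3.14, 3.14].

## Interface

Orientations are given as [roll, pitch, yaw] about the fixed x, y, z axes, in that order (R = Rz(yaw) Ry(pitch) Rx(roll)).
In Python, from cell import monitor, cams, job, env gives the robot as it stands. The module is installed in compiled form; this text tells all that it offers.
- The arm moves only by the tool apply_moves, never from a script. Its argument "series" is a list of rows, each a list of 3 entries, a list of its own where there are three numbers: the closure, from -1 (fully open) to 1 (shut), so that 0 is half open, then the shift along the tool's x, y, z in cm, then the turn about the tool's x in rad. A call has 1 to 20 rows; each row is the pose to reach, as a shift and turn from the pose commanded when the call began, along the tool's axes at that moment; what a row does not reach only later rows make up. A row lasts 1/8 s, in which the tool goes at most 62.5 mm and 10.7 degrees, less where a joint would pass 70% of its speed; a pose out of reach is approached as far as the arm can. A call with a gripper value outside its range is refused whole. The fingers move at their own pace and stop on an object; the grip force is fixed at half the most. Time passes only in rows, so rows that repeat a pose let the fingers close. It gives the time, the measured TCP pose, the force and the opening at its end, in the units of the state.
- monitor.state(): the state, without advancing time (a new reading comes with each control period).
- cams.read_camera(name): name is "scene" or "side" or "wrist"; returns a dict with "image" (400x640x3 uint8, red, green, blue), "fx", "fy", "cx", "cy" (pixels), "position" and "orientation" of the camera in the world. Camera axes: x right, y down, z forward; pixel columns grow to the right and rows downward; lengths in mm; the calibration is good to about 2 mm. A picture is of the moment at which its call begins. There is no depth.
- job.job_done(): hands the job in, once; it reports no verdict.
The state is a dict: "t": time; "joints": joint angles; "qvel": joint speeds; "tau": joint torques, N m; "eef_pos": TCP position; "tcp_rot": TCP orientation; "ft_force": force on the tool from outside, world axes, zero at the start; "moment": the same for the moment, N m; "opening": opening from 0.0 (shut) to 1.0 (fully open).
Only numpy, scipy, OpenCV 4.12 (cv2) and the standard library are available. Lean on these libraries where they do the work, as an engineer would, in place of code of your own. Each camera call takes 0.05 s, during which the arm holds its last target. There are 200 camera calls.

## Task

The screw tins on the bench look alike, so weigh each in the grip: slide the red chest's clear lid open all the way to its stop, stand the full (heavy) tins in the chest, the part-used (middling) ones in the plywood tray and the empty (light) ones in the yellow crate, all upright on the floor of their container. Then slide the lid fully shut against its stop, and leave the other things on the bench where they are.

Things in the scene. Friction and masses are not known exactly. Their poses are not given: they have to be found in the camera images.
- tin_1: steel screw tin with blue band, closed, upright cylinder 50 mm in diameter and 62 mm tall, origin at the centre of its underside, z up; looks the same whether full (335 to 425 g), part used (165 to 215 g) or empty (44 to 56 g), so it must be weighed in the grip. Four to six of the six tins are present, at most two of each kind
- tin_2: steel screw tin with blue band, closed, upright cylinder 50 mm in diameter and 62 mm tall, origin at the centre of its underside, z up; looks the same whether full (335 to 425 g), part used (165 to 215 g) or empty (44 to 56 g), so it must be weighed in the grip. Four to six of the six tins are present, at most two of each kind
- tin_3: steel screw tin with blue band, closed, upright cylinder 50 mm in diameter and 62 mm tall, origin at the centre of its underside, z up; looks the same whether full (335 to 425 g), part used (165 to 215 g) or empty (44 to 56 g), so it must be weighed in the grip. Four to six of the six tins are present, at most two of each kind
- tin_4: steel screw tin with blue band, closed, upright cylinder 50 mm in diameter and 62 mm tall, origin at the centre of its underside, z up; looks the same whether full (335 to 425 g), part used (165 to 215 g) or empty (44 to 56 g), so it must be weighed in the grip. Four to six of the six tins are present, at most two of each kind
- tin_5: steel screw tin with blue band, closed, upright cylinder 50 mm in diameter and 62 mm tall, origin at the centre of its underside, z up; looks the same whether full (335 to 425 g), part used (165 to 215 g) or empty (44 to 56 g), so it must be weighed in the grip. Four to six of the six tins are present, at most two of each kind
- tin_6: steel screw tin with blue band, closed, upright cylinder 50 mm in diameter and 62 mm tall, origin at the centre of its underside, z up; looks the same whether full (335 to 425 g), part used (165 to 215 g) or empty (44 to 56 g), so it must be weighed in the grip. Four to six of the six tins are present, at most two of each kind
- chest: fixed red steel storage chest on the bench, 145 (its x) by 320 (its y) by 72 mm high, origin at the centre of its underside; its left half (+y) is decked over, the right half (-y) is one open bay under the sliding clear lid
- bay (a point): centre of the inner floor of the chest's bay, 5 mm above the bench, axes as the chest's; the bay is 129 mm (x) by 148 mm (y) inside, walls 8 mm thick at +-x and 6 mm at -y with rims 72 mm above the bench; room for two tins side by side along y
- lid (a joint): sliding clear lid of the chest, m: 0 = shut against its stop, grows as it slides towards the chest's +y, 0.155 = fully open against its stop; drag about 1.5 N (plus 5 N per m/s), stays where left; lid 134 by 156 by 6 mm, top face 80 mm above the bench
- lid_handle (a point): grip point on the lid's handle, 103 mm above the bench, centred on the lid, moves with it, axes as the chest's; the handle is an upright black bar 60 mm (x) by 14 mm (y), standing from the lid's top face (80 mm) to 116 mm above the bench; pinch it across y from above
- tray: fixed plywood tray for part-used tins, 130 (its x) by 160 (its y) by 16 mm, walls and floor 5 mm thick, origin at the centre of its underside; room for two tins side by side along y
- crate: fixed yellow plastic crate for empty tins, 130 (its x) by 160 (its y) by 34 mm, walls and floor 5 mm thick, origin at the centre of its underside; room for two tins side by side along y
- tub: bystander: yellow tub with green cap, 61 mm in diameter, 67 mm tall, standing among the tins, origin at the centre of its underside; leave it alone
- tape: bystander: yellow tape measure, 70 by 35 by 60 mm, origin at the centre of its underside; leave it alone
- glue: bystander: white glue bottle, 52 mm in diameter, 150 mm tall, origin at the centre of its underside; leave it alone
- dye: bystander: red bottle, 48 mm in diameter, 130 mm tall, origin at the centre of its underside; leave it alone
- driver: bystander: orange-handled screwdriver, 200 mm long, lying beyond the sorting things, origin about under its middle; leave it alone
- spool: bystander: white empty spool, 100 mm in diameter, 70 mm tall, origin at the centre of its underside; leave it alone
- stone: bystander: grey stone slab, 130 by 90 by 30 mm, origin at the centre of its underside; leave it alone

How it is judged:
By the outcome, as a careful person would: the job done as asked, in the order asked, and still so for the second after the job is handed in, with the robot touching nothing.
Of tin_1, tin_3, tin_4, tin_5, tin_6 only 3 to 5 are there at a start; the rules pass over those that are not, and their reading is None.
At some moment in a run one of tin_1, tin_2, tin_3, tin_4, tin_5, tin_6 may be knocked a few centimetres aside while the robot is not near it.
It also fails if it takes over 210 s, if anything falls off the work surface, if the arm or the gripper's body presses on something with over 40 N, if the wrist force passes 120 N, or if a joint passes its speed limit or range.

## Working session

There is one attempt and no reset: what is moved stays moved. The work goes in short steps, Python scripts to look and compute and a tool call to move; the robot and the scene stay as the last step left them, time stands still between calls to the robot, and variables do not carry over. Pictures are saved under pics/ and viewed, about 12 in all and at most 16, crops included, and the job is handed in when it is done.

Besides the shell and the picture viewer there is one more tool, called after ">>>" by a JSON object that holds its "name" and its "arguments", one argument or row to a line. apply_moves: Moves the arm, as the interface text tells. Its arguments: {"type":"object","properties":{"series":{"type":"array"}},"required":["series"]}

```bash
ls; mkdir -p pics; cat > h.py <<'E'
from cell import monitor, cams, job, env
import numpy as np, cv2, json
from scipy.spatial.transform import Rotation as R
def rot(o):
    o=np.array(o,float)
    return o if o.shape==(3,3) else (R.from_euler('xyz',o).as_matrix() if o.size==3 else R.from_quat(o).as_matrix())
def snap(name,f):
    c=cams.read_camera(name); cv2.imwrite(f,c['image'][:,:,::-1]); return c
def px2w(c,u,v,z):
    d=rot(c['orientation'])@np.array([(u-c['cx'])/c['fx'],(v-c['cy'])/c['fy'],1.])
    p=np.array(c['position'],float); return p+d*(z-p[2])/d[2]
def w2px(c,p):
    q=rot(c['orientation']).T@(np.array(p,float)-np.array(c['position'],float))
    return np.array([c['fx']*q[0]/q[2]+c['cx'],c['fy']*q[1]/q[2]+c['cy']])
E
python3 - <<'E'
from h import *
for n in('scene','side','wrist'):
    c=snap(n,f'pics/{n}0.png'); print(n,{k:v for k,v in c.items() if k!='image'})
s=monitor.state(); print(s)
E
```

```text
pics
scene {'fx': 411.30775316950746, 'fy': 411.30775316950746, 'cx': 317.28048989898923, 'cy': 205.72666893380008, 'position': array([1587.42467081,  371.48345731,  967.62039014]), 'orientation': array([-2.26499273, -0.00592826,  1.91570119])}
side {'fx': 449.01199163869035, 'fy': 449.01199163869035, 'cx': 321.1255077034941, 'cy': 200.12054892393078, 'position': array([-125.82243989, -924.30186548,  791.91394848]), 'orientation': array([-2.11568386e+00,  1.59042318e-03, -6.66604372e-01])}
wrist {'fx': 317.26259745107365, 'fy': 317.26259745107365, 'cx': 317.26885179174764, 'cy': 194.63898006682976, 'position': array([128.13799403, 616.44342503, 383.55102785]), 'orientation': array([2.85659636e+00, 4.36552664e-04, 1.24028652e+00])}
{'t': 0.15, 'joints': array([ 1.13440655e+00,  4.91370314e-01,  1.55929536e+00, -6.92980758e-07,
        1.09169559e+00, -1.05626809e-01]), 'qvel': array([ 1.17392821e-03, -1.71764358e-03, -3.84802872e-03,  2.05724211e-03,
        6.23852366e-04, -1.59513728e-05]), 'tau': array([ 1.77156522e-03, -6.12899280e+01, -2.58279365e+01,  6.92948350e-02,
        4.72694251e-02, -7.88476177e-05]), 'eef_pos': array([202.96205885, 591.10159776, 404.33233749]), 'tcp_rot': array([-1.67562337,  1.57002771, -2.00638602]), 'ft_force': array([-0.40467487,  0.61261675, -0.76067724]), 'moment': array([-0.0444482 , -0.03731242,  0.00268845]), 'opening': 0.9965470577740724}
```

View pics/scene0.png

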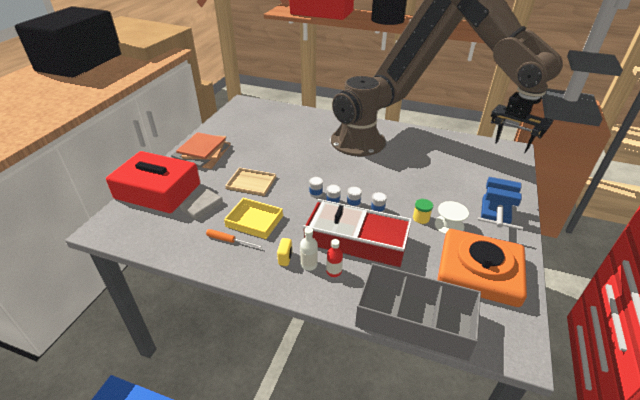

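View pics/side0.png

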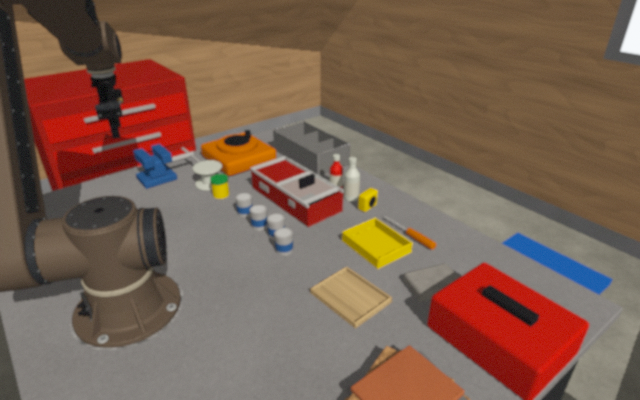

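The scene picture shows four tins in a row at about (316,187), (334,193), (354,197) and (379,202). The chest is centred near (358,231) with its lid shut over the bay at the left of the picture; the tray is at (250,181) and the crate at (254,218). I'll take one enlarged view of both cameras to read positions.

```bash
python3 - <<'E'
import cv2,numpy as np
a=cv2.imread('pics/scene0.png')[160:285,215:475]; b=cv2.imread('pics/side0.png')[150:330,220:440]
a=cv2.resize(a,None,fx=3,fy=3,interpolation=cv2.INTER_CUBIC)
for i in range(0,a.shape[1],60): cv2.putText(a,str(215+i//3),(i,8),0,.3,(0,0,255),1); a[::6,i]=(255,0,255)
for i in range(0,a.shape[0],60): cv2.putText(a,str(160+i//3),(0,i+8),0,.3,(0,0,255),1); a[i,::6]=(255,0,255)
cv2.imwrite('pics/c1.png',a)
b=cv2.resize(b,None,fx=3.3,fy=3.3,interpolation=cv2.INTER_CUBIC)
for i in range(0,220,20): j=int(i*3.3); cv2.putText(b,str(220+i),(j,8),0,.3,(0,0,255),1); b[::6,j]=(255,0,255)
for i in range(0,180,20): j=int(i*3.3); cv2.putText(b,str(150+i),(0,j+8),0,.3,(0,0,255),1); b[j,::6]=(255,0,255)
cv2.imwrite('pics/c2.png',b)
E
```

```text
(no output)
```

View pics/c1.png

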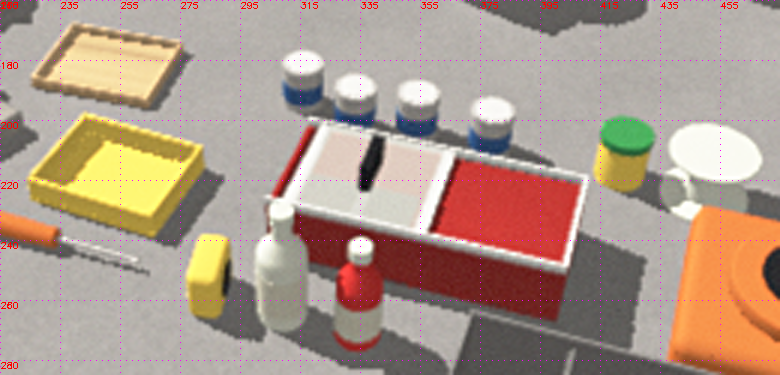

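View pics/c2.png

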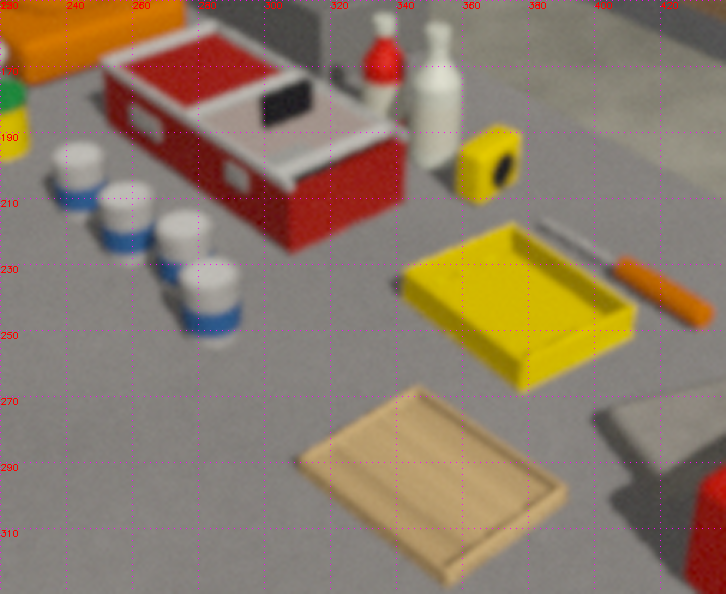

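```bash
cat > m.py <<'E'
from h import *
from scipy.optimize import least_squares
S=cams.read_camera('scene'); D=cams.read_camera('side')
f=lambda P:[(S,215+x/3,160+y/3) for x,y in P]
g=lambda P:[(D,220+x/3.3,150+y/3.3) for x,y in P]
T=dict(A=[(303,62),(210,270)],B=[(356,87),(184,221)],C=[(418,92),(127,193)],D=[(492,109),(78,152)])
for k,(a,b) in T.items():
    p=[px2w(c,u,v,62) for c,u,v in f([a])+g([b])]; print(k,np.round(p,0)[:,:2].tolist())
def fit(n,L,W,z,a,b):  # corners order (+x+y),(+x-y),(-x-y),(-x+y)
    loc=np.array([[L,W],[L,-W],[-L,-W],[-L,W]])/2
    obs=[(i,o) for i,o in enumerate(f(a))]+[(i,o) for i,o in enumerate(g(b))]
    def r(p):
        c,s=np.cos(p[2]),np.sin(p[2]); o=[]
        for i,(cam,u,v) in obs:
            w=[p[0]+c*loc[i,0]-s*loc[i,1],p[1]+s*loc[i,0]+c*loc[i,1],z]; o+=list(w2px(cam,w)-[u,v])
        return o
    s=least_squares(r,[600,0,0],loss='soft_l1'); print(n,np.round(s.x,3),'res',np.round(np.array(s.fun).reshape(-1,2),1).tolist())
# scene view: -x is far/up, +y is right
fit('chest',145,320,72,[(565,268),(268,197),(312,125),(587,178)],[(210,22),(405,133),(290,187),(103,62)])
fit('tray',130,160,16,[(150,105),(33,78),(73,25),(183,40)],[(418,388),(565,490),(445,578),(300,460)])
fit('crate',130,160,34,[(150,219),(32,178),(85,116),(204,150)],[(515,225),(635,308),(522,378),(403,270)])
print(monitor.state()['t'])
E
python3 m.py
```

```text
A [[426.0, -45.0], [429.0, -47.0]]
B [[452.0, 32.0], [453.0, 31.0]]
C [[436.0, 105.0], [438.0, 103.0]]
D [[437.0, 196.0], [440.0, 196.0]]
chest [617.475 167.699 -37.666] res [[0.7, 1.9], [-0.7, 2.9], [-1.5, -0.4], [0.1, 1.4], [-0.0, 1.2], [-0.1, 1.0], [-0.8, 0.2], [-1.4, 0.8]]
tray [ 445.274 -312.15   -12.505] res [[-2.0, -2.8], [-1.8, -1.1], [-0.9, -1.8], [-0.7, -0.3], [-0.6, -1.2], [0.6, -0.8], [-0.4, -0.7], [-1.8, -0.8]]
crate [ 6.47598e+02 -1.96592e+02 -6.20000e-02] res [[-0.8, -1.0], [-2.7, -0.3], [-0.4, -1.4], [-0.8, -1.3], [-0.5, -1.7], [0.2, -1.2], [-0.7, -5.9], [-0.5, -1.4]]
0.25
```

```bash
cat >> h.py <<'E'
def tool():
    s=monitor.state(); M=R.from_euler('xyz',s['tcp_rot']).as_matrix(); return s,M
def go(x,y,z,jaw=None):
    """shift (cm, tool axes) to put grasp point at x,y,z; turn so tool y is along world angle jaw (mod pi)"""
    s,M=tool(); g=np.array(s['eef_pos'])+171*M[:,0]
    sh=M.T@(np.array([x,y,z])-g)/10; out=[np.round(sh,2).tolist()]
    if jaw is not None:
        a=np.arctan2(M[1,1],M[0,1]); d=(jaw-a+np.pi/2)%np.pi-np.pi/2   # world-z turn
        out.append(round(-d if M[2,0]<0 else d,3)); out.append(('j6',round(s['joints'][5],2)))
    print('grasp',np.round(g,1),'open',round(s['opening'],3),'t',round(s['t'],2),'->',(x,y,z),*out)
E
python3 - <<'E'
from h import *
S=cams.read_camera('scene'); s,M=tool(); print(np.round(M,2))
for n,(a,z) in dict(gluetop=((282,205),150),gluebase=((282,322),0),dyetop=((361,245),130),dyebase=((358,340),0),handletop0=((383,138),116),handletop1=((365,190),80),tub=((627,135),67)).items():
    print(n,np.round(px2w(S,215+a[0]/3,160+a[1]/3,z)[:2]))
go(620,88,180,np.pi/2+0.033)
E
```

```text
[[-0.    0.32  0.95]
 [-0.    0.95 -0.32]
 [-1.   -0.   -0.  ]]
gluetop [767.  56.]
gluebase [783.  61.]
dyetop [773. 140.]
dyebase [779. 143.]
handletop0 [596. 108.]
handletop1 [644. 104.]
tub [437. 354.]
grasp [202.9 591.1 233.5] open 0.998 t 0.3 -> (620, 88, 180) [5.36, -34.03, 55.78] -0.364 ('j6', np.float64(-0.11))
```

>>> {"name": "apply_moves", "arguments": {
  "series": [
    [-1,[0,-34,55.8],-0.364],
    [-1,[0,-34,55.8],-0.364],
    [-1,[0,-34,55.8],-0.364],
    [-1,[0,-34,55.8],-0.364],
    [-1,[0,-34,55.8],-0.364],
    [-1,[0,-34,55.8],-0.364],
    [-1,[0,-34,55.8],-0.364],
    [-1,[0,-34,55.8],-0.364],
    [-1,[0,-34,55.8],-0.364],
    [-1,[0,-34,55.8],-0.364],
    [-1,[0,-34,55.8],-0.364],
    [-1,[0,-34,55.8],-0.364],
    [-1,[0,-34,55.8],-0.364],
    [-1,[0,-34,55.8],-0.364],
    [-1,[0,-34,55.8],-0.364],
    [-1,[0,-34,55.8],-0.364],
    [-1,[0,-34,55.8],-0.364]
  ]
}}

```text
t: 2.42
eef_pos: [620.2, 88.5, 404.8]
tcp_rot: [0.567, 1.571, 0.601]
ft_force: [0.2, 0.4, -0.0]
opening: 1.0
```

```bash
python3 - <<'E'
from h import *
c=snap('wrist','pics/w1.png'); np.save('w1.npy',{k:c[k] for k in c if k!='image'},allow_pickle=True)
s=monitor.state(); print(s['t'],s['eef_pos'],s['tcp_rot'],s['joints'],s['ft_force'])
E
```

```text
2.475 [620.23568723  88.42995546 404.76098432] [1.02988227 1.57071326 1.06323682] [ 3.62298218e-02  4.93071686e-01  1.55498374e+00  8.00304656e-05
  1.09349425e+00 -1.56795782e+00] [-0.67483464  0.22417685  0.56494639]
```

View pics/w1.png

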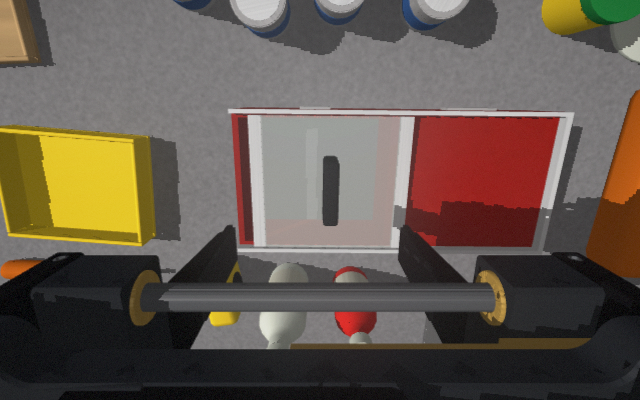

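The wrist picture shows the handle bar from about (331,157) to (331,225). The chest rim corners are at (233,110), (572,113) and (545,250). The lid spans u=248 to 413, so it looks slightly ajar.

```bash
python3 - <<'E'
from h import *
c=np.load('w1.npy',allow_pickle=True).item()
for n,u,v,z in [('h-x',331,156,116),('h+x',331,225,116),('hside',324,190,116),('hside2',339,190,116),('c-x-y',233,110,72),('c-x+y',573,113,72),('c+x+y',546,251,72),('lid-y',248,180,80),('lid+y',413,180,80),('c+x-y',236,251,72),('crate-x+y',154,137,34),('crate+x+y',143,244,34),('crate-x-y',3,128,34),('crate+x-y',10,236,34)]:
    print(n,np.round(px2w(c,u,v,z)[:2],1))
go(618,98,103,np.pi/2+.025)
E
```

```text
h-x [585.1  98.7]
h+x [648.  101.6]
hside [615.3  94. ]
hside2 [614.9 107.1]
c-x-y [551.5   5.8]
c-x+y [543.3 329.7]
c+x+y [687.9 338.2]
lid-y [617.6  19.9]
lid+y [612.1 182.4]
c+x-y [699.1   3. ]
crate-x+y [584.2 -91.2]
crate+x+y [ 712.8 -118.6]
crate-x-y [ 580.1 -253.5]
crate+x-y [ 707.6 -276.1]
grasp [620.2  88.4 233.8] open 1.001 t 2.48 -> (618, 98, 103) [13.08, 0.96, -0.19] 0.008 ('j6', np.float64(-1.57))
```

>>> {"name": "apply_moves", "arguments": {
  "series": [
    [-1,[6,1.15,-0.35],0],
    [-1,[9,1.15,-0.35],0],
    [-1,[11.5,1.15,-0.35],0],
    [-1,[13,1.15,-0.35],0],
    [-1,[13,1.15,-0.35],0],
    [0,[13,1.15,-0.35],0],
    [1,[13,1.15,-0.35],0],
    [1,[13,1.15,-0.35],0],
    [1,[13,1.15,-0.35],0],
    [1,[13,1.15,-0.35],0],
    [1,[13,1.15,-0.35],0],
    [1,[13,1.15,-0.35],0]
  ]
}}

```text
t: 3.98
eef_pos: [616.4, 99.7, 274.7]
tcp_rot: [1.349, 1.571, 1.383]
ft_force: [-0.0, 0.2, 0.4]
opening: 0.319
```

>>> {"name": "apply_moves", "arguments": {
  "series": [
    [1,[0,0,0],0],
    [1,[0,0,0],0],
    [1,[0,0,0],0],
    [1,[0,0,0],0],
    [1,[0,1.5,0],0],
    [1,[0,3.5,0],0],
    [1,[0,5.5,0],0],
    [1,[0,7.5,0],0],
    [1,[0,9.5,0],0],
    [1,[0,11.5,0],0],
    [1,[0,13,0],0],
    [1,[0,13.6,0],0],
    [1,[0,13.9,0],0],
    [1,[0,14.2,0],0],
    [1,[0,14.2,0],0]
  ]
}}

```text
t: 5.85
eef_pos: [612.6, 240.8, 274.7]
tcp_rot: [-0.996, 1.567, -0.962]
ft_force: [10.2, -21.0, -2.8]
opening: 0.148
```

>>> {"name": "apply_moves", "arguments": {
  "series": [
    [1,[0,0.1,0],0],
    [1,[0,0.2,0],0],
    [1,[0,0.2,0],0]
  ]
}}

```text
t: 6.22
eef_pos: [612.7, 241.3, 274.7]
tcp_rot: [-1.33, 1.565, -1.297]
ft_force: [10.6, -32.4, -0.7]
opening: 0.147
```

```bash
python3 - <<'E'
from h import *
c=snap('scene','pics/s2.png')
s=monitor.state(); print(s['ft_force'],s['eef_pos'])
a=c['image'][160:285,275:475,::-1]; cv2.imwrite('pics/s2c.png',cv2.resize(a,None,fx=4,fy=4,interpolation=cv2.INTER_CUBIC))
E
```

```text
[ 10.60282726 -31.05568682  -0.85020569] [612.71568625 241.30682009 274.7037872 ]
```

View pics/s2c.png

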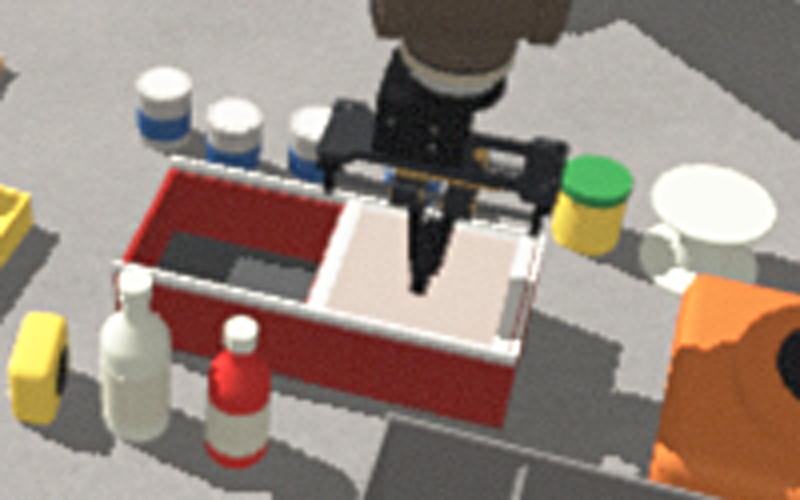

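>>> {"name": "apply_moves", "arguments": {
  "series": [
    [1,[0,-0.4,0],0],
    [0.5,[0,-0.4,0],0],
    [0,[0,-0.4,0],0],
    [-1,[0,-0.4,0],0],
    [-1,[0,-0.4,0],0],
    [-1,[0,-0.4,0],0],
    [-1,[-2,-0.4,0],0],
    [-1,[-6,-0.4,0],0],
    [-1,[-12,-0.4,0],0],
    [-1,[-12,-0.4,0],0]
  ]
}}

```text
t: 7.52
eef_pos: [611.9, 239.7, 399.6]
tcp_rot: [0.253, 1.563, 0.286]
ft_force: [-0.7, -0.1, -1.1]
opening: 0.988
```

```bash
cat >> h.py <<'E'
def tins():
    for n,rng in (('scene',(215,475,150,290)),('side',(200,440,150,350))):
        c=cams.read_camera(n); h=cv2.cvtColor(c['image'],cv2.COLOR_RGB2HSV); u0,u1,v0,v1=rng
        m=cv2.inRange(h,(100,110,50),(125,255,255)); k=np.zeros_like(m); k[v0:v1,u0:u1]=m[v0:v1,u0:u1]
        N,_,st,ce=cv2.connectedComponentsWithStats(k)
        print(n,[(ce[i].round(1).tolist(),int(st[i,4]),np.round(px2w(c,*ce[i],20)[:2]).tolist()) for i in range(1,N) if st[i,4]>15])
E
python3 - <<'E'
from h import *
tins(); go(428,-46,150,0.0)
E
```

```text
scene [([315.5, 191.8], 50, [439.0, -42.0]), ([333.1, 199.2], 30, [459.0, 34.0]), ([353.4, 202.1], 51, [449.0, 108.0]), ([377.2, 207.7], 51, [450.0, 197.0])]
side [([243.0, 210.1], 54, [427.0, 184.0]), ([258.3, 222.7], 71, [427.0, 92.0]), ([270.8, 231.9], 23, [431.0, 27.0]), ([283.7, 247.6], 84, [418.0, -60.0])]
grasp [611.6 239.6 224. ] open 0.998 t 7.62 -> (428, -46, 150) [7.38, -27.94, -19.31] -1.538 ('j6', np.float64(-1.33))
```

>>> {"name": "apply_moves", "arguments": {
  "series": [
    [-1,[0,-27.9,-19.3],1.604],
    [-1,[0,-27.9,-19.3],1.604],
    [-1,[0,-27.9,-19.3],1.604],
    [-1,[0,-27.9,-19.3],1.604],
    [-1,[0,-27.9,-19.3],1.604],
    [-1,[0,-27.9,-19.3],1.604],
    [-1,[0,-27.9,-19.3],1.604],
    [-1,[0,-27.9,-19.3],1.604],
    [-1,[0,-27.9,-19.3],1.604],
    [-1,[0,-27.9,-19.3],1.604],
    [-1,[7,-27.9,-19.3],1.604],
    [-1,[7,-27.9,-19.3],1.604],
    [-1,[7,-27.9,-19.3],1.604]
  ]
}}

```text
t: 9.25
eef_pos: [428.5, -45.7, 325.0]
tcp_rot: [-1.896, 1.569, 2.817]
ft_force: [0.4, 0.3, 0.7]
opening: 0.998
```

```bash
python3 - <<'E'
from h import *
c=snap('wrist','pics/w2.png'); go(428,-46,45,0.0)
c2=c; print(w2px(c,[428,-46,62]),w2px(c,[453,-46,62]),w2px(c,[428,-71,62]))
E
```

```text
grasp [428.6 -45.7 154.7] open 1.001 t 9.3 -> (428, -46, 45) [10.97, -0.07, 0.03] 0.001 ('j6', np.float64(-0.26))
[316.59053461 204.90555775] [347.71008849 204.96233352] [316.56435615 233.69945769]
```

View pics/w2.png

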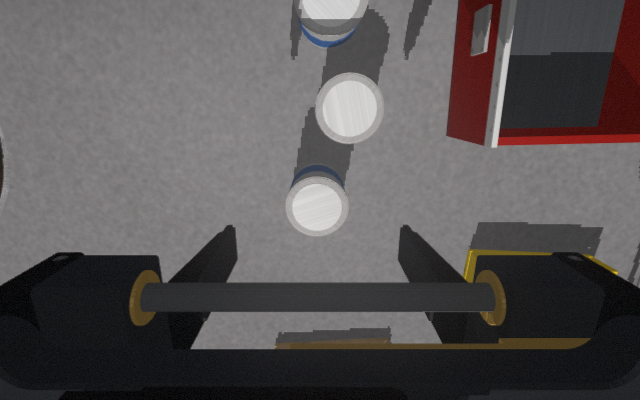

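The near tin's cap is at (317,206), against a predicted (316.6,204.9), so the positions are good. I'll go down, grip and lift it for weighing.

>>> {"name": "apply_moves", "arguments": {
  "series": [
    [-1,[5,0,0],0],
    [-1,[8.5,0,0],0],
    [-1,[11,0,0],0],
    [-1,[11,0,0],0],
    [0.5,[11,0,0],0],
    [1,[11,0,0],0],
    [1,[11,0,0],0],
    [1,[11,0,0],0],
    [1,[11,0,0],0],
    [1,[11,0,0],0],
    [1,[11,0,0],0],
    [1,[9,0,0],0],
    [1,[6,0,0],0],
    [1,[3,0,0],0],
    [1,[1,0,0],0],
    [1,[1,0,0],0],
    [1,[1,0,0],0],
    [1,[1,0,0],0]
  ]
}}

```text
t: 11.55
eef_pos: [428.1, -45.6, 313.8]
tcp_rot: [-1.879, 1.569, 2.833]
ft_force: [0.7, -0.3, -3.6]
opening: 0.523
```

```bash
cat >> h.py <<'E'
def weigh(n=10):
    F=[];T=[]
    for i in range(n):
        cams.read_camera('wrist'); s=monitor.state(); F.append(s['ft_force']); T.append(s['tau'])
    print('F',np.mean(F,0).round(2),'sd',np.std(F,0).round(2),'g~',round(-np.mean(F,0)[2]/9.81*1000),'tau',np.mean(T,0).round(2)[1:3],'open',round(s['opening'],3),'t',round(s['t'],2))
# local->world: chest, tray, crate
PL=dict(chest=(618.5,167,0.03),tray=(445,-312,0.061),crate=(647.5,-196.6,-0.062))
def slot(n,lx,ly):
    x,y,a=PL[n]; return x+np.cos(a)*lx-np.sin(a)*ly, y+np.sin(a)*lx+np.cos(a)*ly, a
E
python3 - <<'E'
from h import *
weigh(); 
for n,ys in (('chest',(-118,-43)),('tray',(-37,37)),('crate',(-37,37))):
    for y in ys:
        x,yy,a=slot(n,0,y); print(n,y,end=' '); go(round(x,1),round(yy,1),140,a)
tins()
E
```

```text
F [ 0.17 -0.07 -3.7 ] sd [0.57 0.37 0.43] g~ 377 tau [-44.24 -17.18] open 0.525 t 12.05
chest -118 grasp [428.1 -45.6 143.7] open 0.525 t 12.05 -> (np.float64(622.0), np.float64(49.1), 140) [0.37, 19.39, -9.47] -0.03 ('j6', np.float64(-0.26))
chest -43 grasp [428.1 -45.6 143.7] open 0.525 t 12.05 -> (np.float64(619.8), np.float64(124.0), 140) [0.37, 19.17, -16.96] -0.03 ('j6', np.float64(-0.26))
tray -37 grasp [428.1 -45.6 143.7] open 0.525 t 12.05 -> (np.float64(447.3), np.float64(-348.9), 140) [0.37, 1.92, 30.33] -0.061 ('j6', np.float64(-0.26))
tray 37 grasp [428.1 -45.6 143.7] open 0.525 t 12.05 -> (np.float64(442.7), np.float64(-275.1), 140) [0.37, 1.46, 22.95] -0.061 ('j6', np.float64(-0.26))
crate -37 grasp [428.1 -45.6 143.7] open 0.525 t 12.05 -> (np.float64(645.2), np.float64(-233.5), 140) [0.37, 21.71, 18.79] 0.062 ('j6', np.float64(-0.26))
crate 37 grasp [428.1 -45.6 143.7] open 0.525 t 12.05 -> (np.float64(649.8), np.float64(-159.7), 140) [0.37, 22.17, 11.41] 0.062 ('j6', np.float64(-0.26))
scene [([316.3, 170.0], 44, [304.0, -88.0]), ([333.2, 199.2], 29, [459.0, 34.0]), ([353.2, 202.0], 52, [449.0, 108.0]), ([377.6, 207.6], 54, [449.0, 198.0])]
side [([243.2, 210.0], 51, [427.0, 184.0]), ([282.6, 217.9], 92, [501.0, 68.0]), ([258.3, 222.5], 74, [428.0, 93.0]), ([276.1, 232.0], 75, [443.0, 17.0])]
```

Tin A weighs about 377 g, so it is full. It goes in the bay's -y slot.

>>> {"name": "apply_moves", "arguments": {
  "series": [
    [1,[0,3,-1.5],-0.01],
    [1,[0,7,-3.5],-0.02],
    [1,[0,11,-5.4],-0.03],
    [1,[0,15,-7.4],-0.03],
    [1,[0,18,-8.9],-0.03],
    [1,[0,19.4,-9.45],-0.03],
    [1,[0,19.4,-9.45],-0.03],
    [1,[4,19.4,-9.45],-0.03],
    [1,[6.5,19.4,-9.45],-0.03],
    [1,[8.3,19.4,-9.45],-0.03],
    [1,[9,19.4,-9.45],-0.03],
    [1,[9.25,19.4,-9.45],-0.03],
    [1,[9.25,19.4,-9.45],-0.03]
  ]
}}

```text
t: 13.78
eef_pos: [622.2, 48.8, 222.9]
tcp_rot: [1.589, 1.57, 0.048]
ft_force: [0.7, -0.1, -3.3]
opening: 0.521
```

```bash
python3 - <<'E'
from h import *
s,M=tool(); print(s['eef_pos'],s['ft_force'])
c=snap('wrist','pics/w3.png')
E
```

```text
[622.23316896  48.83586612 222.86574518] [ 0.72658475 -0.14233951 -3.30447992]
```

View pics/w3.png

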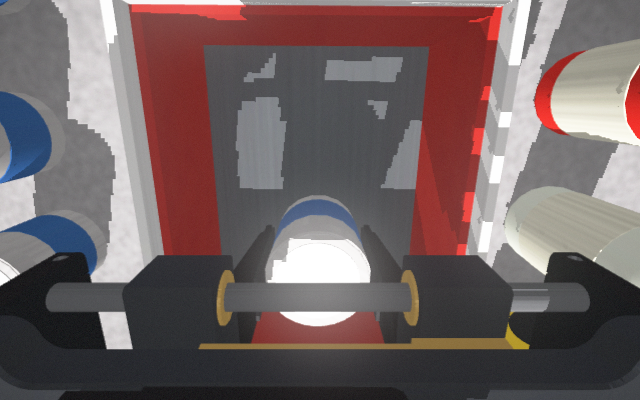

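>>> {"name": "apply_moves", "arguments": {
  "series": [
    [1,[0.15,0,0],0],
    [0.2,[0.15,0,0],0],
    [-0.4,[0.15,0,0],0],
    [-0.4,[0.15,0,0],0],
    [-0.4,[0.15,0,0],0],
    [-0.4,[-3,0,0],0],
    [-0.4,[-8,0,0],0],
    [-0.7,[-10,0,0],0],
    [-1,[-10,-6,0.4],0],
    [-1,[-10,-12,0.8],0.03],
    [-1,[-10,-17,1.2],0.03],
    [-1,[-10,-17,1.2],0.03],
    [-1,[-10,-17,1.2],0.03]
  ]
}}

```text
t: 15.45
eef_pos: [453.3, 31.7, 322.7]
tcp_rot: [1.553, 1.569, -0.018]
ft_force: [0.2, 0.4, 1.1]
opening: 1.002
```

```bash
python3 - <<'E'
from h import *
c=snap('wrist','pics/w4.png'); print(w2px(c,[453,31.5,62]))
tins(); go(453,31.5,45,0)
E
```

```text
[315.76095361 205.54107407]
scene [([332.9, 199.1], 31, [459.0, 33.0]), ([353.4, 202.0], 49, [449.0, 108.0]), ([377.2, 207.8], 55, [451.0, 197.0])]
side [([243.4, 209.7], 55, [428.0, 185.0]), ([258.4, 222.7], 70, [428.0, 92.0]), ([275.9, 232.2], 75, [442.0, 16.0])]
grasp [453.5  31.8 151.1] open 0.999 t 15.6 -> (453, 31.5, 45) [10.61, -0.06, 0.03] 0.0 ('j6', np.float64(-0.08))
```

View pics/w4.png

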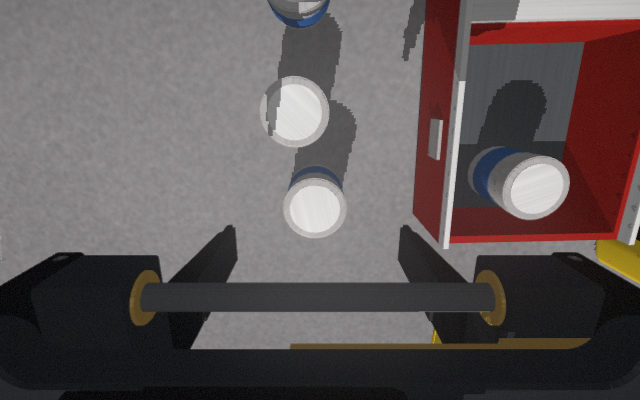

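The first tin stands upright in the bay, centred near (520,183), and tin B's cap is at (315,207), as predicted. I'll grip B and weigh it.

>>> {"name": "apply_moves", "arguments": {
  "series": [
    [-1,[5,0,0],0],
    [-1,[8.5,0,0],0],
    [-1,[10.6,0,0],0],
    [-1,[10.6,0,0],0],
    [0.5,[10.6,0,0],0],
    [1,[10.6,0,0],0],
    [1,[10.6,0,0],0],
    [1,[10.6,0,0],0],
    [1,[10.6,0,0],0],
    [1,[10.6,0,0],0],
    [1,[10.6,0,0],0],
    [1,[9,0,0],0],
    [1,[6,0,0],0],
    [1,[3,0,0],0],
    [1,[1,0,0],0],
    [1,[1,0,0],0],
    [1,[1,0,0],0],
    [1,[1,0,0],0]
  ]
}}

```text
t: 17.85
eef_pos: [452.5, 31.7, 311.3]
tcp_rot: [-1.675, 1.569, 3.037]
ft_force: [0.1, 0.1, -2.5]
opening: 0.523
```

```bash
cat >> h.py <<'E'
def slots(skip=()):
    for n,ys in (('chest',(-118,-43)),('tray',(-37,37)),('crate',(-37,37))):
        for y in ys:
            x,yy,a=slot(n,0,y); print(n,y,end=' '); go(round(float(x),1),round(float(yy),1),50.5,a)
E
python3 - <<'E'
from h import *
weigh(8); slots(); tins()
E
```

```text
F [-0.14  0.08 -1.67] sd [0.38 0.45 0.38] g~ 171 tau [-46.23 -17.31] open 0.524 t 18.25
chest -118 grasp [452.6  31.8 141.1] open 0.524 t 18.25 -> (622.0, 49.1, 50.5) [9.06, 16.94, -1.73] -0.03 ('j6', np.float64(-0.08))
chest -43 grasp [452.6  31.8 141.1] open 0.524 t 18.25 -> (619.8, 124.0, 50.5) [9.06, 16.72, -9.22] -0.03 ('j6', np.float64(-0.08))
tray -37 grasp [452.6  31.8 141.1] open 0.524 t 18.25 -> (447.3, -348.9, 50.5) [9.06, -0.53, 38.07] -0.061 ('j6', np.float64(-0.08))
tray 37 grasp [452.6  31.8 141.1] open 0.524 t 18.25 -> (442.7, -275.1, 50.5) [9.06, -0.99, 30.69] -0.061 ('j6', np.float64(-0.08))
crate -37 grasp [452.6  31.8 141.1] open 0.524 t 18.25 -> (645.2, -233.5, 50.5) [9.06, 19.26, 26.53] 0.062 ('j6', np.float64(-0.08))
crate 37 grasp [452.6  31.8 141.1] open 0.524 t 18.25 -> (649.8, -159.7, 50.5) [9.06, 19.72, 19.15] 0.062 ('j6', np.float64(-0.08))
scene [([333.6, 178.9], 47, [338.0, -4.0]), ([353.3, 202.1], 51, [449.0, 108.0]), ([377.5, 207.8], 52, [451.0, 198.0])]
side [([274.8, 204.5], 83, [525.0, 150.0]), ([243.3, 210.1], 48, [427.0, 183.0]), ([258.9, 222.5], 74, [429.0, 92.0])]
```

Tin B weighs about 171 g, so it is part used. It goes in the tray's far slot.

>>> {"name": "apply_moves", "arguments": {
  "series": [
    [1,[0,0,3],0],
    [1,[0,0,7],0],
    [1,[0,-0.1,12],-0.02],
    [1,[0,-0.2,17],-0.04],
    [1,[0,-0.3,22],-0.06],
    [1,[0,-0.4,27],-0.06],
    [1,[0,-0.5,32],-0.06],
    [1,[0,-0.5,36],-0.06],
    [1,[0,-0.5,38],-0.06],
    [1,[0,-0.5,38],-0.06],
    [1,[4,-0.5,38],-0.06],
    [1,[7,-0.5,38],-0.06],
    [1,[8.6,-0.5,38],-0.06],
    [1,[9,-0.5,38],-0.06],
    [1,[9,-0.5,38],-0.06]
  ]
}}

```text
t: 20.23
eef_pos: [447.8, -348.0, 222.8]
tcp_rot: [0.915, 1.57, -0.595]
ft_force: [-0.4, -0.1, -1.2]
opening: 0.519
```

```bash
python3 - <<'E'
from h import *
c=snap('wrist','pics/w5.png')
s,M=tool(); print(s['eef_pos'],s['ft_force']); slots()
go(437.5,104,150,0)
E
```

```text
[ 447.81349469 -348.1404077   223.0599649 ] [ 0.4142404   0.55527863 -1.30402806]
chest -118 grasp [ 448.  -348.3   52.1] open 0.519 t 20.27 -> (622.0, 49.1, 50.5) [0.14, 19.76, -38.62] 0.03 ('j6', np.float64(-0.84))
chest -43 grasp [ 448.  -348.3   52.1] open 0.519 t 20.27 -> (619.8, 124.0, 50.5) [0.14, 20.0, -46.11] 0.03 ('j6', np.float64(-0.84))
tray -37 grasp [ 448.  -348.3   52.1] open 0.519 t 20.27 -> (447.3, -348.9, 50.5) [0.16, -0.07, 0.06] -0.001 ('j6', np.float64(-0.84))
tray 37 grasp [ 448.  -348.3   52.1] open 0.519 t 20.27 -> (442.7, -275.1, 50.5) [0.15, -0.09, -7.34] -0.001 ('j6', np.float64(-0.84))
crate -37 grasp [ 448.  -348.3   52.1] open 0.519 t 20.27 -> (645.2, -233.5, 50.5) [0.17, 20.38, -10.27] 0.122 ('j6', np.float64(-0.84))
crate 37 grasp [ 448.  -348.3   52.1] open 0.519 t 20.27 -> (649.8, -159.7, 50.5) [0.16, 21.28, -17.61] 0.122 ('j6', np.float64(-0.84))
grasp [ 448.  -348.3   52.1] open 0.519 t 20.27 -> (437.5, 104, 150) [-9.83, 1.69, -45.2] 0.06 ('j6', np.float64(-0.84))
```

View pics/w5.png

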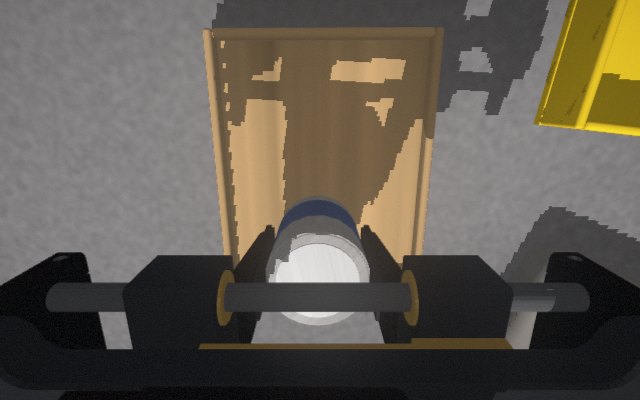

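The tin is centred across the tray in the picture. I'll release it and move over tin C.

>>> {"name": "apply_moves", "arguments": {
  "series": [
    [1,[0.2,0,0],0],
    [0.2,[0.2,0,0],0],
    [-0.5,[0.2,0,0],0],
    [-0.5,[0.2,0,0],0],
    [-0.5,[0.2,0,0],0],
    [-0.5,[-3,0,0],0],
    [-1,[-8,0,0],0],
    [-1,[-9.8,0,-4],0],
    [-1,[-9.8,1.7,-45.2],0.06],
    [-1,[-9.8,1.7,-45.2],0.06],
    [-1,[-9.8,1.7,-45.2],0.06],
    [-1,[-9.8,1.7,-45.2],0.06],
    [-1,[-9.8,1.7,-45.2],0.06],
    [-1,[-9.8,1.7,-45.2],0.06],
    [-1,[-9.8,1.7,-45.2],0.06],
    [-1,[-9.8,1.7,-45.2],0.06],
    [-1,[-9.8,1.7,-45.2],0.06],
    [-1,[-9.8,1.7,-45.2],0.06]
  ]
}}

```text
t: 22.52
eef_pos: [437.6, 103.1, 320.2]
tcp_rot: [2.424, 1.571, 0.852]
ft_force: [-0.2, -0.0, -0.1]
opening: 1.0
```

```bash
cat >> h.py <<'E'
def cap(c,p,r=60):
    """cap centre near predicted world p: centroid of bright blob at the predicted pixel, as world at z=62"""
    u,v=w2px(c,[*p,62]); g=cv2.cvtColor(c['image'],cv2.COLOR_RGB2HSV)
    m=cv2.inRange(g,(0,0,160),(180,40,255)); k=np.zeros_like(m); a,b=int(max(v-r,0)),int(max(u-r,0)); k[a:int(v+r),b:int(u+r)]=m[a:int(v+r),b:int(u+r)]
    N,_,st,ce=cv2.connectedComponentsWithStats(k)
    print('pred',np.round([u,v]),[(ce[i].round(),int(st[i,4]),px2w(c,*ce[i],62)[:2].round(1)) for i in range(1,N) if st[i,4]>300])
E
python3 - <<'E'
from h import *
c=snap('wrist','pics/w6.png'); cap(c,(437.5,104))
tins(); go(437.5,104,45,0)
E
```

```text
pred [317. 205.] [(array([316., 205.]), 3014, array([437.2, 103.9]))]
scene [([240.9, 177.1], 50, [452.0, -348.0]), ([353.2, 202.0], 53, [449.0, 107.0]), ([377.2, 207.8], 55, [451.0, 198.0])]
side [([242.9, 210.0], 54, [427.0, 185.0]), ([258.5, 222.6], 74, [428.0, 92.0]), ([361.2, 303.7], 104, [439.0, -360.0])]
grasp [437.6 103.2 149.2] open 0.999 t 22.68 -> (437.5, 104, 45) [10.42, -0.01, -0.08] -0.001 ('j6', np.float64(0.09))
```

>>> {"name": "apply_moves", "arguments": {
  "series": [
    [-1,[5,0,0],0],
    [-1,[8.5,0,0],0],
    [-1,[10.4,0,0],0],
    [-1,[10.4,0,0],0],
    [0.5,[10.4,0,0],0],
    [1,[10.4,0,0],0],
    [1,[10.4,0,0],0],
    [1,[10.4,0,0],0],
    [1,[10.4,0,0],0],
    [1,[10.4,0,0],0],
    [1,[10.4,0,0],0],
    [1,[9,0,0],0],
    [1,[6,0,0],0],
    [1,[3,0,0],0],
    [1,[1,0,0],0],
    [1,[1,0,0],0],
    [1,[1,0,0],0],
    [1,[1,0,0],0]
  ]
}}

```text
t: 24.92
eef_pos: [437.3, 104.0, 309.4]
tcp_rot: [-1.534, 1.569, -3.105]
ft_force: [0.3, -0.3, -3.8]
opening: 0.52
```

```bash
python3 - <<'E'
from h import *
weigh(8); slots(); tins()
E
```

```text
F [ 0.13 -0.16 -3.31] sd [0.54 0.35 0.36] g~ 337 tau [-46.65 -17.41] open 0.522 t 25.32
chest -118 grasp [437.4 104.  139.1] open 0.522 t 25.32 -> (622.0, 49.1, 50.5) [8.86, 18.46, 5.49] -0.03 ('j6', np.float64(0.09))
chest -43 grasp [437.4 104.  139.1] open 0.522 t 25.32 -> (619.8, 124.0, 50.5) [8.86, 18.24, -2.0] -0.03 ('j6', np.float64(0.09))
tray -37 grasp [437.4 104.  139.1] open 0.522 t 25.32 -> (447.3, -348.9, 50.5) [8.86, 0.99, 45.29] -0.061 ('j6', np.float64(0.09))
tray 37 grasp [437.4 104.  139.1] open 0.522 t 25.32 -> (442.7, -275.1, 50.5) [8.86, 0.53, 37.91] -0.061 ('j6', np.float64(0.09))
crate -37 grasp [437.4 104.  139.1] open 0.522 t 25.32 -> (645.2, -233.5, 50.5) [8.85, 20.78, 33.75] 0.062 ('j6', np.float64(0.09))
crate 37 grasp [437.4 104.  139.1] open 0.522 t 25.32 -> (649.8, -159.7, 50.5) [8.85, 21.24, 26.37] 0.062 ('j6', np.float64(0.09))
scene [([240.9, 177.2], 51, [453.0, -348.0]), ([355.1, 181.4], 48, [325.0, 80.0]), ([377.3, 207.9], 52, [451.0, 198.0])]
side [([257.0, 196.1], 81, [507.0, 232.0]), ([244.4, 209.7], 70, [431.0, 183.0]), ([361.3, 303.7], 103, [440.0, -360.0])]
```

Tin C weighs about 337 g, so it is full. It goes in the bay's second slot.

>>> {"name": "apply_moves", "arguments": {
  "series": [
    [1,[0,3,-0.4],-0.01],
    [1,[0,7,-0.8],-0.02],
    [1,[0,11,-1.2],-0.03],
    [1,[0,15,-1.7],-0.03],
    [1,[0,17.5,-1.9],-0.03],
    [1,[0,18.2,-1.9],-0.03],
    [1,[0,18.2,-1.9],-0.03],
    [1,[4,18.2,-1.9],-0.03],
    [1,[6.5,18.2,-1.9],-0.03],
    [1,[8,18.2,-1.9],-0.03],
    [1,[8.8,18.2,-1.9],-0.03],
    [1,[9,18.2,-1.9],-0.03],
    [1,[9,18.2,-1.9],-0.03],
    [0.2,[9,18.2,-1.9],-0.03],
    [-0.4,[9,18.2,-1.9],-0.03],
    [-0.4,[9,18.2,-1.9],-0.03],
    [-0.4,[9,18.2,-1.9],-0.03],
    [-0.4,[5,18.2,-1.9],-0.03],
    [-0.6,[0,18.2,-1.9],-0.03],
    [-1,[-1,18.2,-1.9],-0.03]
  ]
}}

```text
t: 27.92
eef_pos: [619.7, 123.1, 323.4]
tcp_rot: [1.647, 1.566, 0.107]
ft_force: [-0.1, -0.4, -0.7]
opening: 0.849
```

```bash
python3 - <<'E'
from h import *
tins(); go(439,196,150,0)
E
```

```text
scene [([240.8, 177.2], 49, [453.0, -349.0]), ([377.4, 207.7], 49, [450.0, 198.0])]
side [([305.6, 198.9], 18, [625.0, 115.0]), ([244.6, 209.8], 65, [431.0, 182.0]), ([361.2, 303.7], 105, [439.0, -359.0])]
grasp [619.7 123.1 150.1] open 0.928 t 28.02 -> (439, 196, 150) [-0.02, -17.84, -7.83] 0.03 ('j6', np.float64(0.06))
```

>>> {"name": "apply_moves", "arguments": {
  "series": [
    [-1,[0,-6,-2.6],0.01],
    [-1,[0,-12,-5.2],0.03],
    [-1,[0,-17.8,-7.8],0.03],
    [-1,[0,-17.8,-7.8],0.03],
    [-1,[0,-17.8,-7.8],0.03],
    [-1,[0,-17.8,-7.8],0.03]
  ]
}}

```text
t: 28.78
eef_pos: [440.3, 195.3, 319.7]
tcp_rot: [-1.387, 1.571, -2.959]
ft_force: [-0.2, -1.0, -0.2]
opening: 1.0
```

```bash
python3 - <<'E'
from h import *
c=snap('wrist','pics/w7.png'); cap(c,(439,196))
tins(); go(439,196,45,0)
E
```

```text
pred [315. 206.] [(array([315., 206.]), 2917, array([439.1, 195.3]))]
scene [([241.0, 177.1], 49, [452.0, -348.0]), ([377.4, 207.7], 49, [450.0, 198.0])]
side [([305.8, 198.9], 16, [625.0, 115.0]), ([244.4, 209.8], 67, [431.0, 183.0]), ([361.3, 303.7], 103, [440.0, -360.0])]
grasp [439.9 195.2 148.9] open 1.003 t 28.93 -> (439, 196, 45) [10.39, -0.09, -0.08] -0.001 ('j6', np.float64(0.28))
```

>>> {"name": "apply_moves", "arguments": {
  "series": [
    [-1,[5,-0.1,0],0],
    [-1,[8.5,-0.1,0],0],
    [-1,[10.4,-0.1,0],0],
    [-1,[10.4,-0.1,0],0],
    [0.5,[10.4,-0.1,0],0],
    [1,[10.4,-0.1,0],0],
    [1,[10.4,-0.1,0],0],
    [1,[10.4,-0.1,0],0],
    [1,[10.4,-0.1,0],0],
    [1,[10.4,-0.1,0],0],
    [1,[10.4,-0.1,0],0],
    [1,[9,-0.1,0],0],
    [1,[6,-0.1,0],0],
    [1,[3,-0.1,0],0],
    [1,[0,-0.1,0],0],
    [1,[0,-0.1,0],0],
    [1,[0,-0.1,0],0],
    [1,[0,-0.1,0],0]
  ]
}}

```text
t: 31.18
eef_pos: [438.0, 195.5, 319.3]
tcp_rot: [-1.317, 1.569, -2.888]
ft_force: [0.8, -0.3, -1.6]
opening: 0.524
```

```bash
python3 - <<'E'
from h import *
weigh(8); slots(); tins()
E
```

```text
F [ 0.24 -0.   -1.59] sd [0.3  0.33 0.56] g~ 162 tau [-48.84 -18.65] open 0.525 t 31.57
chest -118 grasp [438.2 195.6 149.1] open 0.525 t 31.57 -> (622.0, 49.1, 50.5) [9.85, 18.39, 14.65] -0.03 ('j6', np.float64(0.28))
chest -43 grasp [438.2 195.6 149.1] open 0.525 t 31.57 -> (619.8, 124.0, 50.5) [9.85, 18.17, 7.16] -0.03 ('j6', np.float64(0.28))
tray -37 grasp [438.2 195.6 149.1] open 0.525 t 31.57 -> (447.3, -348.9, 50.5) [9.86, 0.92, 54.45] -0.061 ('j6', np.float64(0.28))
tray 37 grasp [438.2 195.6 149.1] open 0.525 t 31.57 -> (442.7, -275.1, 50.5) [9.86, 0.46, 47.07] -0.061 ('j6', np.float64(0.28))
crate -37 grasp [438.2 195.6 149.1] open 0.525 t 31.57 -> (645.2, -233.5, 50.5) [9.85, 20.71, 42.91] 0.062 ('j6', np.float64(0.28))
crate 37 grasp [438.2 195.6 149.1] open 0.525 t 31.57 -> (649.8, -159.7, 50.5) [9.85, 21.17, 35.53] 0.062 ('j6', np.float64(0.28))
scene [([240.9, 177.2], 52, [453.0, -348.0]), ([380.6, 184.7], 48, [311.0, 177.0])]
side [([242.3, 181.2], 76, [521.0, 354.0]), ([305.7, 199.1], 18, [625.0, 115.0]), ([361.2, 303.7], 104, [439.0, -360.0])]
```

Tin D weighs about 162 g, so it is part used. It goes in the tray's near slot.

>>> {"name": "apply_moves", "arguments": {
  "series": [
    [1,[0,0.1,4],0],
    [1,[0,0.1,9],0],
    [1,[0,0.1,15],-0.02],
    [1,[0,0.2,21],-0.03],
    [1,[0,0.3,27],-0.05],
    [1,[0,0.4,33],-0.06],
    [1,[0,0.4,39],-0.06],
    [1,[0,0.5,44],-0.06],
    [1,[0,0.5,47],-0.06],
    [1,[0,0.5,47],-0.06],
    [1,[0,0.5,47],-0.06],
    [1,[4,0.5,47],-0.06],
    [1,[7,0.5,47],-0.06],
    [1,[9,0.5,47],-0.06],
    [1,[9.8,0.5,47],-0.06],
    [1,[9.9,0.5,47],-0.06],
    [1,[9.9,0.5,47],-0.06]
  ]
}}

```text
t: 33.8
eef_pos: [443.4, -274.2, 221.8]
tcp_rot: [0.939, 1.57, -0.572]
ft_force: [-0.4, 1.0, -1.7]
opening: 0.524
```

```bash
python3 - <<'E'
from h import *
s,M=tool(); print(s['eef_pos'],s['ft_force']); x,y,a=slot('tray',0,37); go(float(x),float(y),50.5,a)
E
```

```text
[ 443.37413865 -274.1563966   221.82340164] [-0.4491549   1.02541807 -1.67691661]
grasp [ 443.5 -274.2   50.8] open 0.524 t 33.8 -> (442.74439945577257, -275.06881715697585, 50.5) [0.03, -0.08, 0.08] -0.001 ('j6', np.float64(-0.74))
```

Now I'll release it, rise and look at the tray from the wrist. The same script scans all views for any more tins.

>>> {"name": "apply_moves", "arguments": {
  "series": [
    [1,[0.1,0,0],0],
    [0.2,[0.1,0,0],0],
    [-0.5,[0.1,0,0],0],
    [-0.5,[0.1,0,0],0],
    [-0.5,[0.1,0,0],0],
    [-0.5,[-3,0,0],0],
    [-1,[-8,0,0],0],
    [-1,[-14,0,-4],0],
    [-1,[-17,0,-10],0],
    [-1,[-17,0,-10],0],
    [-1,[-17,0,-10],0]
  ]
}}

```text
t: 35.17
eef_pos: [437.2, -174.3, 391.4]
tcp_rot: [0.927, 1.57, -0.582]
ft_force: [-0.1, -0.4, -0.0]
opening: 1.002
```

```bash
python3 - <<'E'
from h import *
s=[cams.read_camera(n)['image'][:,:,::-1] for n in('wrist','scene','side')]
w,sc,sd=s
top=np.hstack([cv2.resize(w,(400,250)),cv2.resize(sd,(400,250))])
bot=cv2.resize(sc[90:310,120:560],(700,350),interpolation=cv2.INTER_CUBIC)
im=np.zeros((600,800,3),np.uint8); im[:250]=top; im[250:,:700]=bot; cv2.imwrite('pics/all.png',im)
tins(); go(613,242,103,np.pi/2+.03)
E
```

```text
scene [([240.9, 177.1], 48, [453.0, -349.0]), ([259.1, 180.6], 47, [449.0, -271.0])]
side [([304.9, 199.2], 27, [622.0, 116.0]), ([339.1, 287.2], 95, [435.0, -282.0]), ([361.3, 303.7], 103, [440.0, -360.0])]
grasp [ 437.1 -175.4  219.2] open 0.997 t 35.42 -> (613, 242, 103) [11.63, 20.03, -40.62] -1.542 ('j6', np.float64(-0.58))
```

View pics/all.png

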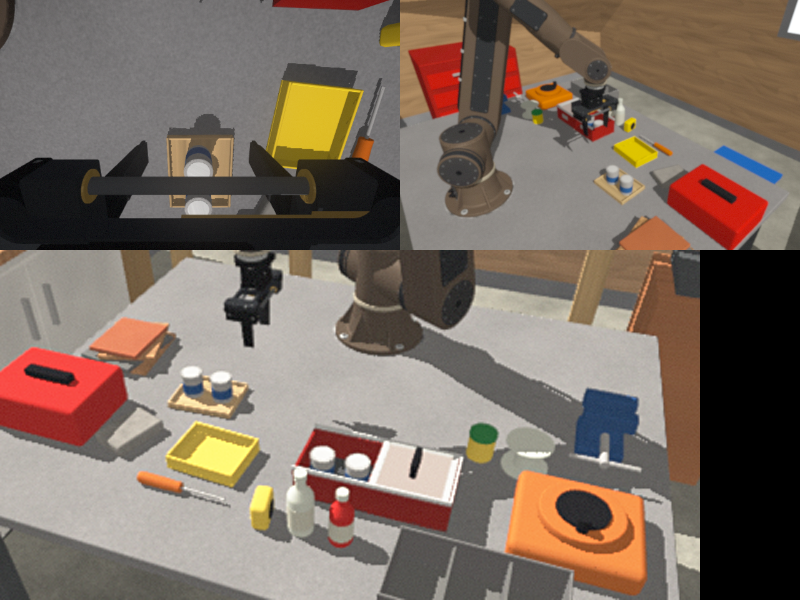

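Both tins stand upright in the tray and both in the bay, the crate is empty, and no other tins are on the bench. Next I'll shut the lid.

>>> {"name": "apply_moves", "arguments": {
  "series": [
    [-1,[0,20,-40.5],-1.542],
    [-1,[0,20,-40.5],-1.542],
    [-1,[0,20,-40.5],-1.542],
    [-1,[0,20,-40.5],-1.542],
    [-1,[0,20,-40.5],-1.542],
    [-1,[0,20,-40.5],-1.542],
    [-1,[0,20,-40.5],-1.542],
    [-1,[0,20,-40.5],-1.542],
    [-1,[0,20,-40.5],-1.542],
    [-1,[0,20,-40.5],-1.542],
    [-1,[0,20,-40.5],-1.542],
    [-1,[0,20,-40.5],-1.542],
    [-1,[0,20,-40.5],-1.542]
  ]
}}

```text
t: 37.05
eef_pos: [612.6, 241.4, 391.3]
tcp_rot: [0.571, 1.571, 0.602]
ft_force: [-0.0, 1.5, -0.0]
opening: 0.999
```

```bash
python3 - <<'E'
from h import *
c=cams.read_camera('wrist'); print(w2px(c,[612.5,241.5,116]))
h=cv2.cvtColor(c['image'],cv2.COLOR_RGB2HSV); m=cv2.inRange(h,(0,0,0),(180,255,70)); m[250:]=0; m[:, :240]=0; m[:,400:]=0
N,_,st,ce=cv2.connectedComponentsWithStats(m); print([(ce[i].round(1),st[i].tolist(),px2w(c,*ce[i],116)[:2].round(1)) for i in range(1,N) if st[i,4]>200])
go(612.5,241,103,np.pi/2+.03)
E
```

```text
[317.69289796 199.5954181 ]
[(array([315. , 199.1]), [308, 163, 15, 73, 1073], array([612.2, 239.2]))]
grasp [612.6 241.5 220.3] open 0.999 t 37.1 -> (612.5, 241, 103) [11.73, -0.05, -0.01] 0.001 ('j6', np.float64(-1.33))
```

>>> {"name": "apply_moves", "arguments": {
  "series": [
    [-1,[6,-0.2,0],0],
    [-1,[9,-0.2,0],0],
    [-1,[11,-0.2,0],0],
    [-1,[11.7,-0.2,0],0],
    [-1,[11.7,-0.2,0],0],
    [0,[11.7,-0.2,0],0],
    [1,[11.7,-0.2,0],0],
    [1,[11.7,-0.2,0],0],
    [1,[11.7,-0.2,0],0],
    [1,[11.7,-0.2,0],0],
    [1,[11.7,-0.2,0],0],
    [1,[11.7,-0.2,0],0],
    [1,[11.7,-0.2,0],0],
    [1,[11.7,-0.2,0],0],
    [1,[11.7,-0.2,0],0],
    [1,[11.7,-0.2,0],0]
  ]
}}

```text
t: 39.1
eef_pos: [612.6, 239.7, 274.2]
tcp_rot: [1.712, 1.571, 1.743]
ft_force: [1.2, 0.5, 0.1]
opening: 0.143
```

>>> {"name": "apply_moves", "arguments": {
  "series": [
    [1,[0,-1,0],0],
    [1,[0,-3,0],0],
    [1,[0,-5,0],0],
    [1,[0,-7,0],0],
    [1,[0,-9,0],0],
    [1,[0,-11,0],0],
    [1,[0,-13,0],0],
    [1,[0,-14.4,0],0],
    [1,[0,-15,0],0],
    [1,[0,-15.1,0],0],
    [1,[0,-15.1,0],0]
  ]
}}

```text
t: 40.48
eef_pos: [616.7, 87.2, 274.2]
tcp_rot: [-2.902, 1.568, -2.871]
ft_force: [-6.9, -1.7, 3.0]
opening: 0.146
```

>>> {"name": "apply_moves", "arguments": {
  "series": [
    [1,[0,-0.1,0],0],
    [1,[0,-0.2,0],0],
    [1,[0,-0.3,0],0],
    [1,[0,-0.3,0],0]
  ]
}}

```text
t: 40.98
eef_pos: [616.7, 85.0, 274.2]
tcp_rot: [2.91, 1.568, 2.94]
ft_force: [-6.5, 5.0, 3.3]
opening: 0.149
```

>>> {"name": "apply_moves", "arguments": {
  "series": [
    [1,[0,-0.1,0],0],
    [1,[0,-0.2,0],0],
    [1,[0,-0.3,0],0],
    [1,[0,-0.3,0],0]
  ]
}}

```text
t: 41.48
eef_pos: [616.6, 84.2, 274.2]
tcp_rot: [2.004, 1.567, 2.034]
ft_force: [-7.4, 25.7, 2.7]
opening: 0.147
```

The force has risen to 26 N with almost no travel, so the lid is at its stop. I'll open the fingers in place and rise.

>>> {"name": "apply_moves", "arguments": {
  "series": [
    [0.5,[0,0,0],0],
    [0,[0,0,0],0],
    [-1,[0,0,0],0],
    [-1,[0,0,0],0],
    [-1,[0,0,0],0],
    [-1,[0,0,0],0],
    [-1,[-2,0,0],0],
    [-1,[-6,0,0],0],
    [-1,[-12,0,0],0],
    [-1,[-14,0,0],0],
    [-1,[-14,0,0],0],
    [-1,[-14,0,0],0]
  ]
}}

```text
t: 42.98
eef_pos: [617.3, 82.8, 412.9]
tcp_rot: [3.099, 1.569, 3.13]
ft_force: [-0.2, 0.2, 0.1]
opening: 1.002
```

```bash
python3 - <<'E'
from h import *
c=snap('wrist','pics/w9.png')
h=cv2.cvtColor(c['image'],cv2.COLOR_RGB2HSV); m=cv2.inRange(h,(0,0,0),(180,255,70)); m[250:]=0; m[:, :240]=0; m[:,400:]=0
N,_,st,ce=cv2.connectedComponentsWithStats(m); print([(ce[i].round(1),st[i].tolist(),px2w(c,*ce[i],116)[:2].round(1)) for i in range(1,N) if st[i,4]>200])
tins(); s=monitor.state(); print(s['t'],s['eef_pos'],s['ft_force'])
E
```

```text
[(array([319.6, 191.8]), [313, 159, 15, 67, 936], array([616. ,  84.6]))]
scene [([240.8, 177.2], 49, [453.0, -349.0]), ([259.3, 180.6], 47, [448.0, -271.0])]
side [([339.0, 287.2], 99, [435.0, -282.0]), ([361.2, 303.7], 104, [439.0, -360.0])]
43.125 [617.54779773  82.75095733 412.81771695] [-0.24814922  0.50825686 -0.01811992]
```

View pics/w9.png

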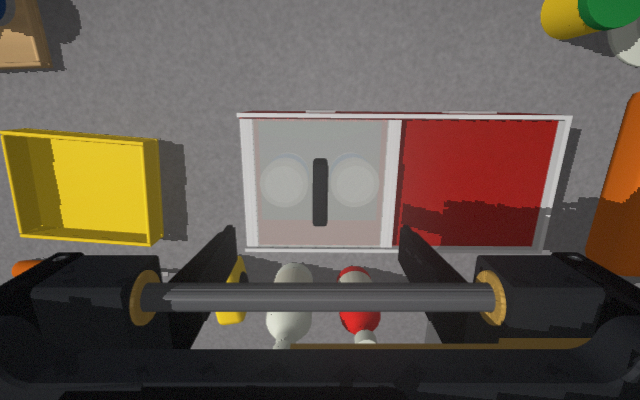

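```bash
python3 -c "
from cell import job; print(job.job_done())"
```

```text
the job is handed in; nothing more can be done
None
```

The job is handed in. I slid the lid open to its stop, weighed and placed the four tins that were on the bench, then slid the lid shut, in about 43 s of robot time.

| Container | Tin weights in the grip |
|---|---|
| Chest (full) | about 377 g and 337 g |
| Tray (part used) | about 171 g and 162 g |
| Crate (empty) | none |

No tin weighed as empty, so the crate stays empty, and I saw no other tins in any view.

**Last checks:**
- **Tins:** both show through the shut lid in the bay. The two in the tray were upright when viewed, and blob tracking showed them unmoved at the end.
- **Lid shut:** it is flush with the -y wall, and the force rose to about 26 N with almost no travel at the stop.
- **Bystanders:** I moved none on purpose and saw none moved in the pictures, though I did not measure them.

**Small deviations:**
- **Weights:** the last tin's 162 g and the lighter chest tin's 337 g fall slightly under and just inside their stated ranges. Force noise of about 0.4 N per reading explains that, and the classes are far apart.
- **Lid open:** at the open stop the force rose to about 31 N. Backing off before letting go probably drew the lid back 1–2 mm, so it stood that far short while I filled the bay.

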